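# Raise a bench support stand to its second rung and prove the lock

## Robot

A 7-joint arm with a two-finger parallel gripper is mounted at the origin on the work surface. World frame = base frame: x ahead of the robot, y to its left, z up, the work surface at z = 0. Lengths are in m, angles in degrees, forces in N, time in s.
With the tool pointing down it reaches from about 0.425 to 0.875 m from the base axis. Payload 4.7 kg.
Tool frame: the origin (TCP) lies midway between the tips of the shut fingers; the grasp point (between the pads) lies 19 mm behind it; z points along the fingers, x is the direction in which the jaws open and shut, and the axes are right-handed (so a half turn about z gives the same grasp; the last joint's range is limited). The gripper opens to 87 mm and grips with 3 to 60 N. Pads are 19 mm wide; open, the fingers measure 117 mm over their backs; the gripper's body (75 mm by 190 mm) begins 51 mm behind the grasp point.
Start: joints at [76.782, 18.392, -4.016, 83.108, 1.295, 78.541, -3.26], TCP at [0.158, -0.631, 0.223] pointing down, gripper open.
Joint ranges: [-163.93, 163.93], [-17.29, 119.83], [-79.2, 71.16], [3.27, 140.29], [-89.18, 269.18], [5.43, 117.66], [-154.24, 154.24]. Speed limits (degrees/s): [147.25, 147.25, 180, 180, 180, 180, 180].

## Interface

Orientations are given as [roll, pitch, yaw] about the fixed x, y, z axes, in that order (R = Rz(yaw) Ry(pitch) Rx(roll)).
In Python, from cell import env gives the robot as it stands.
- The arm moves only by the tool carry_out, never from a script. Its argument "plan" is a list of rows, each an object with "grip": the closure, from 0 (fully open) to 1 (shut); "dp": the shift along the tool's x, y, z in m, a list of three; "rotation": the turn, a rotation vector about the tool's x, y, z in degrees, a list of three. In form: [{"grip": grip, "dp": [dx, dy, dz], "rotation": [wx, wy, wz]}, ...]. A call has 1 to 8 rows; each row shifts and turns the pose as measured when the row begins, along the tool's axes as they then stand; what a row does not reach is not made up. A row lasts 1/12 s, in which the tool goes at most 41.7 mm and 7.16 degrees, less where a joint would pass 70% of its speed; a pose out of reach is approached as far as the arm can. A call is refused whole if a number of a shift passes 0.0417 or a number of a turn 7.16, either way. A call with a gripper value outside its range is refused whole. The fingers move at their own pace and stop on an object; "force" is the grip in N (left out, the last holds). Time passes only in rows, so rows that do not move let the fingers close. It gives the time, the measured TCP pose, the force and the opening at its end, in the units of the state.
- env.get_obs(): the state, without advancing time (a new reading comes with each control period).
- env.read_camera(name): name is "scene" or "top" or "wrist"; returns the picture (400x640x3 uint8, red, green, blue); there is no depth.
- env.camera_params(name): a dict with "fx", "fy", "cx", "cy" (pixels), "R" (3x3) and "t" (3): a world point X has camera coordinates R X + t. Camera axes: x right, y down, z forward; pixel columns grow to the right and rows downward; lengths in m; the calibration is good to about 2 mm. A picture is of the moment at which its call begins: read the wrist's pose just before it. camera_params takes no time and is no camera call; for the wrist camera it gives the pose at the moment of the call.
- env.sign_off(): hands the job in, once; it reports no verdict.
The state is a dict: "time_s": time; "qpos": joint angles; "joint_velocities": joint speeds; "effort": joint torques, N m; "tool_pos": TCP position; "tool_rot": TCP orientation; "force": force on the tool from outside, world axes, zero at the start; "wrist_torque": the same for the moment, N m; "grip_width": finger opening in m.
Only numpy, scipy, OpenCV 4.12 (cv2) and the standard library are available. Lean on these libraries where they do the work, as an engineer would, in place of code of your own. Each camera call takes 0.05 s, during which the arm holds its last target. There are 200 camera calls.

## Task

Take the ladder post of the support stand by its head and raise it slowly until the second rung from the top has gone past the pawl and the pawl has dropped back under it, then lower it gently by feel until that rung rests on the pawl and the pawl carries the weight, and only then let go: it must neither drop nor ever be pushed down with more than 15 N. Then prove the lock: with closed fingers push straight down on the middle of the head with about 10 N for a second, and move clear, leaving the post locked on that second rung. Leave the other things on the bench where they are.

Things in the scene. Friction and masses are not known exactly. Their poses are not given: they have to be found in the camera images.
- stand: Grey steel support stand bolted to the bench: base plate 170 (x) x 150 (y) x 12 mm thick, with an upright guide 36 x 70 mm in its middle in which the ladder post slides up and down, 2 mm play on each side. Origin: centre of the underside of the plate, on the guide's axis; z up. On its +x side, just above the guide, hangs a gravity pawl.
- guide_top (a point): Point on the guide's axis, level with the guide's top, 160 mm above the stand's origin. The pawl's pivot lies 20 mm from here towards the stand's +x and NOMINALLY 12 mm higher, but its slotted bracket is clamped anywhere up to 12 mm above or below that: this height is not reported and must be felt. The bracket's lugs rise 7 mm above the pivot.
- pawl (a joint): Pawl angle, rad. Steel flap 24 x 18 x 6 mm, hinged along the stand's y, reaching between the post's rails to 4 mm past the guide's axis. 0: level on its stop, upper face 3 mm above the pivot, bears load. A rising rung lifts it to about 0.8, slips by, and it falls back to 0. A rung must rise some 18 to 24 mm above its seated height before the pawl drops; rungs pass only upwards.
- post: Loose steel ladder post, 0.55 to 0.9 kg, upright in the guide, axes nearly as the stand's. Origin: centre of its foot, at the start 12 mm above the stand's origin (on the plate). Two rails, 182 mm tall; three 8 mm round rungs along y, centres 139 (top), 95 (second), 51 mm above the origin, all below the pawl at the start. On top a head block 26 (x) x 70 (y) x 30 mm tall.
- second_rung (a point): Centre of the second rung from the top. Seated on the level pawl it is nominally 179 mm above the stand's origin (up to 12 mm more or less, with the bracket), a lift of 72 mm from the start. Lifting 114 mm from the start always brings it past the pawl; beyond 120 mm the third rung may pass too.
- head_top (a point): Centre of the flat top of the head block, 212 mm above the post's origin; 30 mm of block below it, to be gripped from above across the 26 mm between its x faces. A low ear, 6 mm thick and 8 mm high, stands at each y end (58 mm clear between).
- bearing: Bystander: bearing ring, 62 mm across, 16 high, flat near the stand. Origin: centre of its underside.
- wrench: Bystander: steel wrench 170 mm long lying near the stand.
- carton: Bystander: blue box 60 x 90 x 35 mm high near the stand. Origin: centre of its underside.
- hammer: Bystander: claw hammer, 280 mm, lying on the robot's right.
- cup: Bystander: white cup, 70 mm across, 85 high.
- bottle: Bystander: bottle, 66 mm across, 190 high.
- pliers: Bystander: pliers with red handles, 170 mm, lying on the robot's left.
Things that resemble listed ones, but are neither listed nor needed, are in the scene too. What is shaped like the post but turquoise is not meant.

How it is judged (in metres and radians):
On the way, in this order (a step that is already met when the one before it is completed fails the run):
1. the post is raised until its second rung has passed the pawl and the pawl has dropped back (z of post in the frame of stand above 0.0905 m and value of joint pawl below 0.12 rad), for 0.1 s.
2. the post, still held, is set down at rest with its second rung on the pawl, which carries at least 3 N (z of post in the frame of stand between 0.0695 and 0.0985 m and value of joint pawl below 0.12 rad and linear speed of post below 0.01 m/s and contact force between post and pawl above 3 N and contact force between the fingers and post above 1 N), for 0.15 s.
3. the post sits with its second rung on the pawl, still and let go (z of post in the frame of stand between 0.0695 and 0.0985 m and value of joint pawl below 0.12 rad and linear speed of post below 0.01 m/s and contact force between the fingers and post below 0.3 N), for 0.3 s.
4. the head is pushed down so that post and push together load the pawl with more than 11 N, the rung staying on the pawl (z of post in the frame of stand between 0.0695 and 0.0985 m and value of joint pawl below 0.12 rad and contact force between post and pawl above 11 N), for 0.3 s.
At the end, for the whole second after the job is handed in: The post is upright (within 0.08 rad) and at rest (slower than 10 mm/s), released, its origin 69.5 to 98.5 mm above the stand's origin (second rung on the pawl) and the pawl level (below 0.12 rad) (all of step 3 and contact force between the arm and post below 0.3 N and angle between post's own z axis and vertical below 0.08 rad); the robot touches nothing.
It fails at once if the post is forced down on the pawl (contact force between them above 26 N) (contact force between post and pawl above 26 N).
It fails at once if the post is dropped (faster than 0.1 m/s with no finger on it) (linear speed of post above 0.1 m/s and contact force between the fingers and post below 0.3 N).
It fails at once if one of the bystanders is moved by more than 25 mm (distance of any of bearing, wrench, carton, hammer, cup, bottle, pliers from where it was at the start of the episode above 0.025 m).
It also fails if it takes over 58 s, if anything falls off the work surface, if the arm or the gripper's body presses on something with over 40 N, if the wrist force passes 120 N, or if a joint passes its speed limit or range.

## Working session

There is one attempt and no reset: what is moved stays moved. The work goes in short steps, Python scripts to look and compute and a tool call to move; the robot and the scene stay as the last step left them, time stands still between calls to the robot, and variables do not carry over. Pictures are saved under pics/ and viewed, about 8 in all and at most 12, crops included, and the job is handed in when it is done.

Besides the shell and the picture viewer there is one more tool, called after "Emit:" by a JSON object that holds its "fn" and its "kwargs". carry_out: Moves the arm, as the interface text tells. Its arguments: {"type":"object","properties":{"plan":{"type":"array","items":{"type":"object","properties":{"grip":{"type":"number"},"dp":{"type":"array","items":{"type":"number"}},"rotation":{"type":"array","items":{"type":"number"}}}}},"force":{"type":"number"}},"required":["plan"]}

```bash
mkdir -p pics; ls; python3 - <<'E'
from cell import env
import cv2
o=env.get_obs(); print(o)
for n in("scene","top"):
    p=env.camera_params(n);print(n,p)
    cv2.imwrite(f"pics/{n}0.png",env.read_camera(n)[:,:,::-1])
E
```

```text
pics
{'time_s': 0.0, 'qpos': array([76.78317673, 18.44034438, -4.01393814, 83.17634087,  1.29509698,
       78.53943234, -3.25958633]), 'joint_velocities': array([-0.14004266,  0.00503495,  0.1340531 , -0.00542725,  0.03247664,
        0.12070759,  0.02361248]), 'effort': array([ 8.12949452e-06, -4.91282558e+01, -4.03899942e-01, -3.12527525e+01,
       -6.38879905e-02,  4.36024368e-02,  1.91477634e-04]), 'tool_pos': array([ 0.1573189 , -0.63009982,  0.22143412]), 'tool_rot': array([ 1.79993659e+02,  1.10875513e-01, -7.59744803e+01]), 'force': array([ 0.17539758, -0.22039595, -0.04817689]), 'wrist_torque': array([-0.0332625 , -0.007219  ,  0.03660009]), 'grip_width': 0.08670110768704252}
scene {'fx': 482.7567869856155, 'fy': 482.7567869856155, 'cx': 318.8286302453204, 'cy': 201.44821641178282, 'R': array([[ 0.51702728,  0.85588622, -0.01189835],
       [ 0.65584681, -0.40504249, -0.63702868],
       [-0.55004341,  0.32155771, -0.77074827]]), 't': array([-0.28720927, -0.25153939,  1.74901011])}
top {'fx': 412.9853681313115, 'fy': 412.9853681313115, 'cx': 319.3751358864952, 'cy': 206.98228415279976, 'R': array([[ 0.0155211 , -0.9997506 , -0.01605703],
       [-0.99602013, -0.01404959, -0.08801431],
       [ 0.08776677,  0.01735921, -0.99598979]]), 't': array([-1.93120408e-05,  5.66659464e-01,  1.34575749e+00])}
```

View pics/scene0.png

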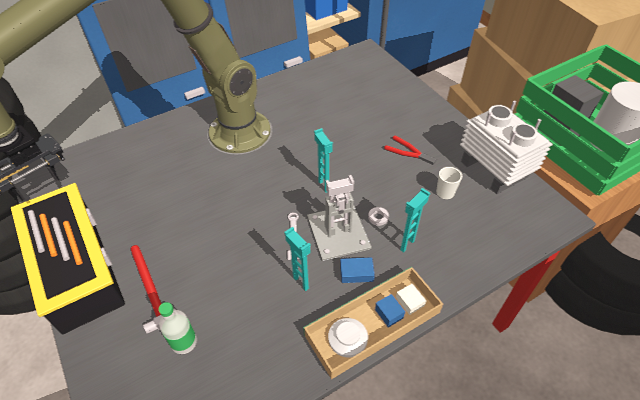

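View pics/top0.png

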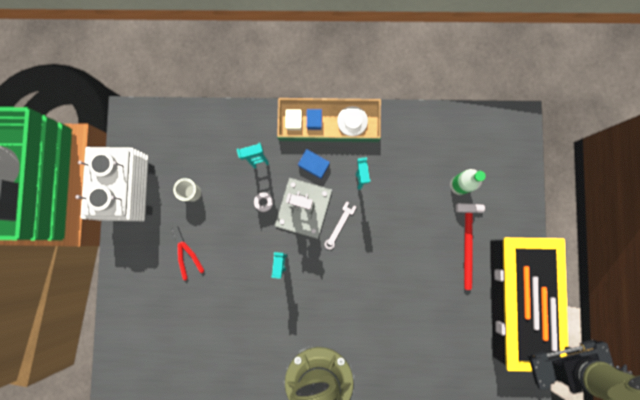

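```bash
python3 - <<'E'
import cv2,numpy as np
a=cv2.imread("pics/top0.png")[140:260,230:380]; b=cv2.imread("pics/scene0.png")[160:280,270:420]
f=lambda i:cv2.resize(i,None,fx=5,fy=5,interpolation=cv2.INTER_CUBIC)[:, :]
cv2.imwrite("pics/crop.png",np.hstack([cv2.resize(f(a),(400,320)),cv2.resize(f(b),(400,320))]))
E
cat > h.py <<'E'
from cell import env
import numpy as np
def ray(p,u,v,z):
    d=p["R"].T@np.array([(u-p["cx"])/p["fx"],(v-p["cy"])/p["fy"],1]);c=-p["R"].T@p["t"]
    return (c+d*(z-c[2])/d[2]).round(4)
E
```

```text
(no output)
```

View pics/crop.png

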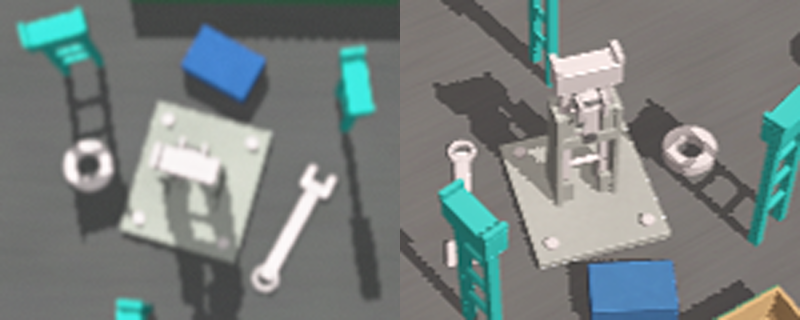

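```bash
python3 - <<'E'
from h import *
p=env.camera_params("top");s=env.camera_params("scene")
c=[ray(p,230+u*.375,140+v*.375,.012) for u,v in((160,100),(272,130),(238,262),(121,230))]
print(c,np.mean(c,0)); 
e=lambda a,b:np.degrees(np.arctan2(*(b-a)[1::-1]))
print(e(c[3],c[0]),e(c[2],c[1]),e(c[0],c[1]),e(c[3],c[2]),np.linalg.norm(c[1]-c[0]),np.linalg.norm(c[3]-c[0]))
print("head",ray(p,230+188*.375,140+163*.375,.224),ray(s,270+588*.375-150,160+68*.375,.224))
for u,v in((375/1,0),): pass
for n,u,v in(("tqA",55,30),("tqB",357,80),("tqC",133,310)): print(n,ray(p,230+u*.375,140+v*.375,.21))
E
```

```text
[array([0.6662, 0.1093, 0.012 ]), array([ 0.6299, -0.0329,  0.012 ]), array([0.4633, 0.0074, 0.012 ]), array([0.501 , 0.1547, 0.012 ])] [0.5651   0.059625 0.012   ]
-15.366577537657212 -13.598446399900919 -104.32030549107843 -104.35612406253576 0.14676011038425937 0.17132483766226075
head [0.565  0.0588 0.224 ] [0.5734 0.0595 0.224 ]
tqA [0.7104 0.2079 0.21  ]
tqB [ 0.6593 -0.1217  0.21  ]
tqC [0.4081 0.1153 0.21  ]
```

Emit:
{"fn": "carry_out", "kwargs": {"plan": [{"grip": 0, "dp": [0, 0, -0.04], "rotation": [0, 0, 0]}, {"grip": 0, "dp": [0, 0, -0.04], "rotation": [0, 0, 0]}, {"grip": 0, "dp": [0, 0, -0.04], "rotation": [0, 0, 0]}, {"grip": 0, "dp": [-0.0286, -0.0281, 0], "rotation": [0, 0, 0]}, {"grip": 0, "dp": [-0.0286, -0.0281, 0], "rotation": [0, 0, 0]}, {"grip": 0, "dp": [-0.0286, -0.0281, 0], "rotation": [0, 0, 0]}, {"grip": 0, "dp": [-0.0286, -0.0281, 0], "rotation": [0, 0, 0]}, {"grip": 0, "dp": [-0.0286, -0.0281, 0], "rotation": [0, 0, 0]}]}}

```text
time_s: 0.77
tool_pos: [0.2545, -0.4596, 0.3407]
tool_rot: [179.7, 0.6, -77.1]
force: [0.4, -0.1, 0.8]
grip_width: 0.0871
```

Emit:
{"fn": "carry_out", "kwargs": {"plan": [{"grip": 0, "dp": [-0.0286, -0.0281, 0], "rotation": [0, 0, 0]}, {"grip": 0, "dp": [-0.0286, -0.0281, 0], "rotation": [0, 0, 0]}, {"grip": 0, "dp": [-0.0286, -0.0281, 0], "rotation": [0, 0, 0]}, {"grip": 0, "dp": [-0.0286, -0.0281, 0], "rotation": [0, 0, 0]}, {"grip": 0, "dp": [-0.0286, -0.0281, 0], "rotation": [0, 0, 0]}, {"grip": 0, "dp": [-0.0286, -0.0281, 0], "rotation": [0, 0, 0]}, {"grip": 0, "dp": [-0.0286, -0.0281, 0], "rotation": [0, 0, 0]}, {"grip": 0, "dp": [-0.0286, -0.0281, 0], "rotation": [0, 0, 0]}]}}

```text
time_s: 1.43
tool_pos: [0.4249, -0.1727, 0.3396]
tool_rot: [179.6, 0.5, -77.2]
force: [1.3, -1.4, -0.2]
grip_width: 0.0868
```

Emit:
{"fn": "carry_out", "kwargs": {"plan": [{"grip": 0, "dp": [0, 0, 0], "rotation": [0, 0, -7]}, {"grip": 0, "dp": [0, 0, 0], "rotation": [0, 0, -7]}, {"grip": 0, "dp": [0, 0, 0], "rotation": [0, 0, -7]}, {"grip": 0, "dp": [0, 0, 0], "rotation": [0, 0, -7]}, {"grip": 0, "dp": [0, 0, 0], "rotation": [0, 0, -7]}, {"grip": 0, "dp": [0, 0, 0], "rotation": [0, 0, -7]}, {"grip": 0, "dp": [0, 0, 0], "rotation": [0, 0, -7]}, {"grip": 0, "dp": [0, 0, 0], "rotation": [0, 0, -7]}]}}

```text
time_s: 2.1
tool_pos: [0.4291, -0.1573, 0.3375]
tool_rot: [-179.7, 0.8, -19.7]
force: [-0.3, -0.4, 0.2]
grip_width: 0.0868
```

Emit:
{"fn": "carry_out", "kwargs": {"plan": [{"grip": 0, "dp": [0, 0, 0], "rotation": [0, 0, -5.3]}, {"grip": 0, "dp": [0.0108, -0.0349, 0], "rotation": [0, 0, 0]}, {"grip": 0, "dp": [0.0108, -0.0349, 0], "rotation": [0, 0, 0]}, {"grip": 0, "dp": [0.0108, -0.0349, 0], "rotation": [0, 0, 0]}, {"grip": 0, "dp": [0.0108, -0.0349, 0], "rotation": [0, 0, 0]}, {"grip": 0, "dp": [0.0108, -0.0349, 0], "rotation": [0, 0, 0]}, {"grip": 0, "dp": [0.0108, -0.0349, 0], "rotation": [0, 0, 0]}, {"grip": 0, "dp": [0, 0, 0], "rotation": [0, 0, 0]}]}}

```text
time_s: 2.77
tool_pos: [0.5441, 0.0337, 0.3342]
tool_rot: [-179.6, 1.1, -14.5]
force: [-1.8, -0.2, 0.2]
grip_width: 0.0871
```

```bash
python3 - <<'E'
from h import *
import cv2
o=env.get_obs();print(o["tool_pos"],o["tool_rot"])
p=env.camera_params("wrist");im=env.read_camera("wrist");cv2.imwrite("pics/w1.png",im[:,:,::-1])
np.savez("w1.npz",**p)
for z in(.012,.224): 
    x=p["R"]@[.565,.059,z]+p["t"];print(z,p["fx"]*x[0]/x[2]+p["cx"],p["fy"]*x[1]/x[2]+p["cy"])
E
```

```text
[0.54411123 0.03367744 0.33419034] [-179.5754564     1.07307087  -14.47708454]
0.012 337.77041802435923 141.66755788598272
0.224 343.0800150723458 165.7438681998463
```

View pics/w1.png

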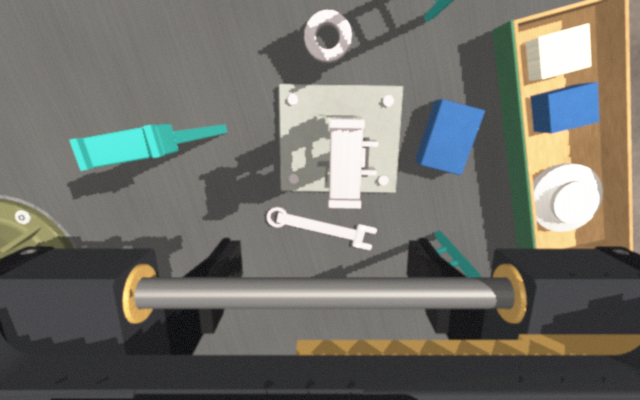

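```bash
python3 - <<'E'
from h import *
p=np.load("w1.npz")
print(ray(p,345.5,163,.226),ray(p,345.5,165,.224))
o=env.get_obs();t=np.radians(o["tool_rot"][2]);d=np.array([.565,.059])-o["tool_pos"][:2]
print(d@[np.cos(t),np.sin(t)],d@[np.sin(t),-np.cos(t)])
E
```

```text
[0.5674 0.061  0.226 ] [0.567  0.0591 0.224 ]
0.013940134741343785 -0.03313703941264624
```

Emit:
{"fn": "carry_out", "kwargs": {"plan": [{"grip": 0, "dp": [0.0074, -0.0167, 0], "rotation": [-0.4, 1.1, 0]}, {"grip": 0, "dp": [0.0074, -0.0167, 0], "rotation": [0, 0, 0]}, {"grip": 0, "dp": [0, 0, 0], "rotation": [0, 0, 0]}, {"grip": 0, "dp": [0, 0, 0.03], "rotation": [0, 0, 0]}, {"grip": 0, "dp": [0, 0, 0.03], "rotation": [0, 0, 0]}, {"grip": 0, "dp": [0, 0, 0.01], "rotation": [0, 0, 0]}, {"grip": 0, "dp": [0, 0, 0], "rotation": [0, 0, 0]}]}}

```text
time_s: 3.4
tool_pos: [0.5647, 0.0509, 0.2611]
tool_rot: [179.5, 0.0, -15.0]
force: [-0.4, -0.2, -0.9]
grip_width: 0.0871
```

```bash
python3 - <<'E'
from h import *
o=env.get_obs();t=np.radians(o["tool_rot"][2]);d=np.array([.566,.0595])-o["tool_pos"][:2]
print(o["tool_pos"],o["tool_rot"],d@[np.cos(t),np.sin(t)],d@[np.sin(t),-np.cos(t)])
E
```

```text
[0.5647479  0.05094215 0.26107732] [ 1.79470299e+02  4.03667510e-02 -1.49921861e+01] -0.0010043266927621049 -0.008590453137762038
```

Emit:
{"fn": "carry_out", "kwargs": {"plan": [{"grip": 0, "dp": [-0.001, -0.0087, 0], "rotation": [0.5, 0, -0.5]}, {"grip": 0, "dp": [0, 0, 0], "rotation": [0, 0, 0]}, {"grip": 0, "dp": [0, 0, 0.018], "rotation": [0, 0, 0]}, {"grip": 0, "dp": [0, 0, 0.018], "rotation": [0, 0, 0]}, {"grip": 0, "dp": [0, 0, 0.015], "rotation": [0, 0, 0]}, {"grip": 0, "dp": [0, 0, 0], "rotation": [0, 0, 0]}]}}

```text
time_s: 3.9
tool_pos: [0.5699, 0.0575, 0.2172]
tool_rot: [-179.9, -0.6, -14.7]
force: [-1.5, -0.6, -0.3]
grip_width: 0.0868
```

Emit:
{"fn": "carry_out", "kwargs": {"plan": [{"grip": 0, "dp": [-0.0042, -0.001, 0], "rotation": [0, -0.6, 0]}, {"grip": 0, "dp": [0, 0, 0.007], "rotation": [0, 0, 0]}, {"grip": 0, "dp": [0, 0, 0.006], "rotation": [0, 0, 0]}, {"grip": 0, "dp": [0, 0, 0], "rotation": [0, 0, 0]}]}}

```text
time_s: 4.23
tool_pos: [0.5685, 0.0601, 0.2088]
tool_rot: [-179.8, -0.4, -14.7]
force: [-0.3, 0.8, -0.2]
grip_width: 0.0874
```

Emit:
{"fn": "carry_out", "kwargs": {"force": 10, "plan": [{"grip": 0, "dp": [-0.003, 0, 0.007], "rotation": [0, -0.4, 0]}, {"grip": 0.4, "dp": [0, 0, 0], "rotation": [0, 0, 0]}, {"grip": 0.6, "dp": [0, 0, 0], "rotation": [0, 0, 0]}, {"grip": 0.8, "dp": [0, 0, 0], "rotation": [0, 0, 0]}, {"grip": 1, "dp": [0, 0, 0], "rotation": [0, 0, 0]}, {"grip": 1, "dp": [0, 0, 0], "rotation": [0, 0, 0]}, {"grip": 1, "dp": [0, 0, 0], "rotation": [0, 0, 0]}, {"grip": 1, "dp": [0, 0, 0], "rotation": [0, 0, 0]}]}}

```text
time_s: 4.9
tool_pos: [0.5662, 0.0612, 0.2026]
tool_rot: [-179.8, -0.0, -14.7]
force: [0.2, -0.1, -0.1]
grip_width: 0.0481
```

Emit:
{"fn": "carry_out", "kwargs": {"force": 10, "plan": [{"grip": 1, "dp": [0, 0, 0], "rotation": [0, 0, 0]}, {"grip": 1, "dp": [0, 0, 0], "rotation": [0, 0, 0]}, {"grip": 1, "dp": [0, 0, 0], "rotation": [0, 0, 0]}, {"grip": 1, "dp": [0, 0, 0], "rotation": [0, 0, 0]}, {"grip": 1, "dp": [0, 0, 0], "rotation": [0, 0, 0]}, {"grip": 1, "dp": [0, 0, 0], "rotation": [0, 0, 0]}]}}

```text
time_s: 5.4
tool_pos: [0.5664, 0.0611, 0.2028]
tool_rot: [-179.8, -0.1, -14.7]
force: [0.2, -0.3, 0.3]
grip_width: 0.0259
```

Emit:
{"fn": "carry_out", "kwargs": {"force": 35, "plan": [{"grip": 1, "dp": [0, 0, 0], "rotation": [0, 0, 0]}, {"grip": 1, "dp": [0, 0, 0], "rotation": [0, 0, 0]}, {"grip": 1, "dp": [0, 0, -0.004], "rotation": [0, 0, 0]}, {"grip": 1, "dp": [0, 0, -0.006], "rotation": [0, 0, 0]}, {"grip": 1, "dp": [0, 0, -0.006], "rotation": [0, 0, 0]}, {"grip": 1, "dp": [0, 0, -0.006], "rotation": [0, 0, 0]}, {"grip": 1, "dp": [0, 0, -0.006], "rotation": [0, 0, 0]}, {"grip": 1, "dp": [0, 0, 0], "rotation": [0, 0, 0]}]}}

```text
time_s: 6.07
tool_pos: [0.5649, 0.0597, 0.2287]
tool_rot: [-179.8, 0.2, -14.8]
force: [0.9, 0.4, -6.8]
grip_width: 0.0253
```

Emit:
{"fn": "carry_out", "kwargs": {"plan": [{"grip": 1, "dp": [0, 0, -0.006], "rotation": [0, 0, 0]}, {"grip": 1, "dp": [0, 0, -0.006], "rotation": [0, 0, 0]}, {"grip": 1, "dp": [0, 0, -0.006], "rotation": [0, 0, 0]}, {"grip": 1, "dp": [0, 0, -0.006], "rotation": [0, 0, 0]}, {"grip": 1, "dp": [0, 0, -0.006], "rotation": [0, 0, 0]}, {"grip": 1, "dp": [0, 0, -0.006], "rotation": [0, 0, 0]}, {"grip": 1, "dp": [0, 0, -0.006], "rotation": [0, 0, 0]}, {"grip": 1, "dp": [0, 0, -0.006], "rotation": [0, 0, 0]}]}}

```text
time_s: 6.73
tool_pos: [0.5646, 0.0595, 0.2805]
tool_rot: [-179.8, 0.3, -14.8]
force: [1.7, -1.1, -8.4]
grip_width: 0.026
```

Emit:
{"fn": "carry_out", "kwargs": {"plan": [{"grip": 1, "dp": [0, 0, -0.006], "rotation": [0, 0, 0]}, {"grip": 1, "dp": [0, 0, -0.006], "rotation": [0, 0, 0]}, {"grip": 1, "dp": [0, 0, -0.006], "rotation": [0, 0, 0]}, {"grip": 1, "dp": [0, 0, -0.003], "rotation": [0, 0, 0]}, {"grip": 1, "dp": [0, 0, 0], "rotation": [0, 0, 0]}]}}

```text
time_s: 7.15
tool_pos: [0.5648, 0.0598, 0.3058]
tool_rot: [-179.8, 0.2, -14.7]
force: [0.4, 0.0, -6.5]
grip_width: 0.0257
```

Emit:
{"fn": "carry_out", "kwargs": {"plan": [{"grip": 1, "dp": [0, 0, -0.005], "rotation": [0, 0, 0]}, {"grip": 1, "dp": [0, 0, -0.004], "rotation": [0, 0, 0]}, {"grip": 1, "dp": [0, 0, 0], "rotation": [0, 0, 0]}, {"grip": 1, "dp": [0, 0, 0], "rotation": [0, 0, 0]}]}}

```text
time_s: 7.48
tool_pos: [0.5647, 0.0597, 0.3154]
tool_rot: [-179.8, 0.2, -14.7]
force: [1.0, -0.2, -6.7]
grip_width: 0.0259
```

```bash
python3 - <<'E'
from h import *
import cv2
print(env.get_obs()["tool_pos"])
im=env.read_camera("scene")[100:270,270:410,::-1]
cv2.imwrite("pics/s2.png",cv2.resize(im,None,fx=3.5,fy=3.5,interpolation=cv2.INTER_CUBIC))
E
```

```text
[0.56466945 0.05967761 0.31543897]
```

View pics/s2.png

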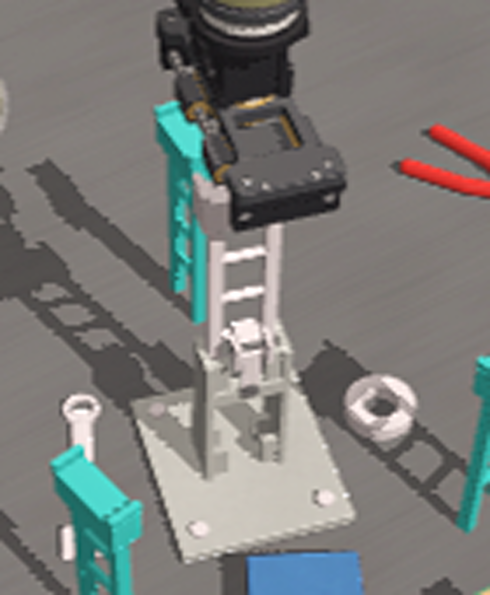

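Emit:
{"fn": "carry_out", "kwargs": {"plan": [{"grip": 1, "dp": [0, 0, 0.004], "rotation": [0, 0, 0]}, {"grip": 1, "dp": [0, 0, 0.004], "rotation": [0, 0, 0]}, {"grip": 1, "dp": [0, 0, 0.004], "rotation": [0, 0, 0]}, {"grip": 1, "dp": [0, 0, 0.004], "rotation": [0, 0, 0]}, {"grip": 1, "dp": [0, 0, 0.004], "rotation": [0, 0, 0]}, {"grip": 1, "dp": [0, 0, 0.002], "rotation": [0, 0, 0]}, {"grip": 1, "dp": [0, 0, 0], "rotation": [0, 0, 0]}]}}

```text
time_s: 8.12
tool_pos: [0.5646, 0.0595, 0.2905]
tool_rot: [-179.8, 0.2, -14.7]
force: [1.0, 0.8, -5.4]
grip_width: 0.0258
```

Emit:
{"fn": "carry_out", "kwargs": {"plan": [{"grip": 1, "dp": [0, 0, 0.0015], "rotation": [0, 0, 0]}, {"grip": 1, "dp": [0, 0, 0.0015], "rotation": [0, 0, 0]}, {"grip": 1, "dp": [0, 0, 0], "rotation": [0, 0, 0]}]}}

```text
time_s: 8.37
tool_pos: [0.5646, 0.0596, 0.2871]
tool_rot: [-179.8, 0.2, -14.8]
force: [1.3, 0.2, -7.3]
grip_width: 0.0256
```

Emit:
{"fn": "carry_out", "kwargs": {"plan": [{"grip": 1, "dp": [0, 0, 0.0015], "rotation": [0, 0, 0]}, {"grip": 1, "dp": [0, 0, 0.0015], "rotation": [0, 0, 0]}, {"grip": 1, "dp": [0, 0, 0], "rotation": [0, 0, 0]}]}}

```text
time_s: 8.62
tool_pos: [0.5647, 0.0599, 0.2865]
tool_rot: [-179.8, 0.1, -14.7]
force: [-0.1, 0.8, -5.9]
grip_width: 0.0258
```

Emit:
{"fn": "carry_out", "kwargs": {"plan": [{"grip": 1, "dp": [0, 0, 0.001], "rotation": [0, 0, 0]}, {"grip": 1, "dp": [0, 0, 0.001], "rotation": [0, 0, 0]}]}}

```text
time_s: 8.78
tool_pos: [0.5648, 0.06, 0.2861]
tool_rot: [-179.8, 0.1, -14.7]
force: [-0.7, -1.2, 4.6]
grip_width: 0.0255
```

Emit:
{"fn": "carry_out", "kwargs": {"plan": [{"grip": 1, "dp": [0, 0, 0], "rotation": [0, 0, 0]}, {"grip": 1, "dp": [0, 0, 0], "rotation": [0, 0, 0]}, {"grip": 1, "dp": [0, 0, 0], "rotation": [0, 0, 0]}]}}

```text
time_s: 9.03
tool_pos: [0.5646, 0.06, 0.2862]
tool_rot: [-179.9, 0.1, -14.7]
force: [-0.9, -1.0, -1.0]
grip_width: 0.0262
```

Emit:
{"fn": "carry_out", "kwargs": {"plan": [{"grip": 1, "dp": [0, 0, 0.0003], "rotation": [0, 0, 0]}, {"grip": 1, "dp": [0, 0, 0.0003], "rotation": [0, 0, 0]}, {"grip": 1, "dp": [0, 0, 0.0002], "rotation": [0, 0, 0]}, {"grip": 1, "dp": [0, 0, 0.0002], "rotation": [0, 0, 0]}]}}

```text
time_s: 9.37
tool_pos: [0.5647, 0.0601, 0.2862]
tool_rot: [-179.9, 0.0, -14.7]
force: [-0.8, -1.4, 1.0]
grip_width: 0.0255
```

Emit:
{"fn": "carry_out", "kwargs": {"force": 6, "plan": [{"grip": 1, "dp": [0, 0, 0], "rotation": [0, 0, 0]}, {"grip": 1, "dp": [0, 0, 0], "rotation": [0, 0, 0]}, {"grip": 1, "dp": [0, 0, 0], "rotation": [0, 0, 0]}]}}

```text
time_s: 9.62
tool_pos: [0.5647, 0.06, 0.2862]
tool_rot: [-179.9, 0.0, -14.7]
force: [-1.3, -1.0, 1.2]
grip_width: 0.0261
```

Emit:
{"fn": "carry_out", "kwargs": {"plan": [{"grip": 0.6, "dp": [0, 0, 0], "rotation": [0, 0, 0]}, {"grip": 0.5, "dp": [0, 0, 0], "rotation": [0, 0, 0]}, {"grip": 0.3, "dp": [0, 0, 0], "rotation": [0, 0, 0]}, {"grip": 0.3, "dp": [0, 0, 0], "rotation": [0, 0, 0]}, {"grip": 0.3, "dp": [0, 0, 0], "rotation": [0, 0, 0]}, {"grip": 0.3, "dp": [0, 0, 0], "rotation": [0, 0, 0]}, {"grip": 0.3, "dp": [0, 0, 0], "rotation": [0, 0, 0]}, {"grip": 0.3, "dp": [0, 0, 0], "rotation": [0, 0, 0]}]}}

```text
time_s: 10.28
tool_pos: [0.5654, 0.0611, 0.2859]
tool_rot: [-179.8, -0.0, -14.7]
force: [-0.0, 0.1, 0.0]
grip_width: 0.0603
```

Emit:
{"fn": "carry_out", "kwargs": {"plan": [{"grip": 0.3, "dp": [0, 0, -0.012], "rotation": [0, 0, 0]}, {"grip": 0.3, "dp": [0, 0, -0.015], "rotation": [0, 0, 0]}, {"grip": 0.3, "dp": [0, 0, -0.02], "rotation": [0, 0, 0]}, {"grip": 0.3, "dp": [0, 0, -0.01], "rotation": [0, 0, 0]}, {"grip": 1, "dp": [0, 0, 0], "rotation": [0, 0, 0]}, {"grip": 1, "dp": [0, 0, 0], "rotation": [0, 0, 0]}, {"grip": 1, "dp": [0, 0, 0], "rotation": [0, 0, 0]}, {"grip": 1, "dp": [0, 0, 0], "rotation": [0, 0, 0]}]}}

```text
time_s: 10.95
tool_pos: [0.565, 0.0609, 0.3472]
tool_rot: [-179.8, -0.0, -14.7]
force: [0.6, 0.5, -0.3]
grip_width: 0.0423
```

```bash
python3 - <<'E'
from h import *
import cv2
o=env.get_obs();print(o["tool_pos"],o["grip_width"])
w=env.camera_params("wrist");b=env.read_camera("wrist")[:,:,::-1]
a=env.read_camera("scene")[80:270,270:410,::-1]
a=cv2.resize(a,None,fx=2.1,fy=2.105,interpolation=cv2.INTER_CUBIC)
cv2.imwrite("pics/s3.png",cv2.resize(np.hstack([a[:400],b]),(800,342)))
x=w["R"]@[.565,.0595,.3074]+w["t"];print(w["fx"]*x[0]/x[2]+w["cx"],w["fy"]*x[1]/x[2]+w["cy"])
E
```

```text
[0.56495058 0.0608933  0.34717642] 0.04233532370094412
323.84646053797644 231.8357935289775
```

View pics/s3.png

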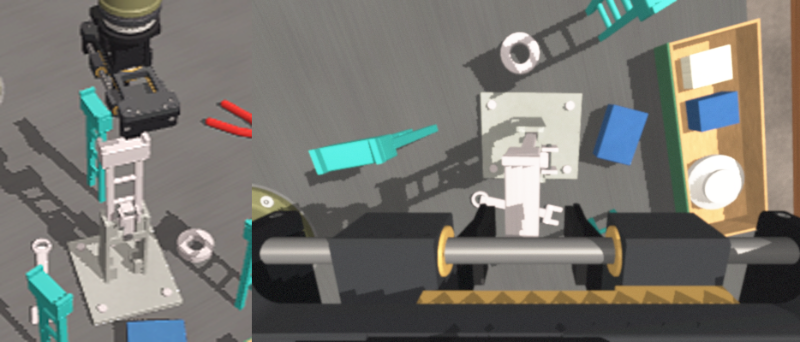

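Emit:
{"fn": "carry_out", "kwargs": {"plan": [{"grip": 1, "dp": [0, 0, 0], "rotation": [0, 0, 0]}, {"grip": 1, "dp": [0, 0, 0], "rotation": [0, 0, 0]}, {"grip": 1, "dp": [0, 0, 0], "rotation": [0, 0, 0]}, {"grip": 1, "dp": [0, 0, 0], "rotation": [0, 0, 0]}, {"grip": 1, "dp": [0, 0, 0], "rotation": [0, 0, 0]}, {"grip": 1, "dp": [0, 0, 0.012], "rotation": [0, 0, 0]}, {"grip": 1, "dp": [0, 0, 0.01], "rotation": [0, 0, 0]}, {"grip": 1, "dp": [0, 0, 0], "rotation": [0, 0, 0]}]}}

```text
time_s: 11.72
tool_pos: [0.5641, 0.0606, 0.3208]
tool_rot: [-179.8, 0.2, -14.7]
force: [-0.1, 0.6, 0.1]
grip_width: 0.0004
```

Emit:
{"fn": "carry_out", "kwargs": {"plan": [{"grip": 1, "dp": [0, 0, 0.003], "rotation": [0, 0, 0]}, {"grip": 1, "dp": [0, 0, 0.003], "rotation": [0, 0, 0]}, {"grip": 1, "dp": [0, 0, 0.002], "rotation": [0, 0, 0]}, {"grip": 1, "dp": [0, 0, 0], "rotation": [0, 0, 0]}]}}

```text
time_s: 12.05
tool_pos: [0.5633, 0.0605, 0.3104]
tool_rot: [-179.9, 0.3, -14.7]
force: [-0.1, 0.4, -0.6]
grip_width: 0.0005
```

Emit:
{"fn": "carry_out", "kwargs": {"plan": [{"grip": 1, "dp": [0, 0, 0.0015], "rotation": [0, 0, 0]}, {"grip": 1, "dp": [0, 0, 0.0015], "rotation": [0, 0, 0]}]}}

```text
time_s: 12.22
tool_pos: [0.5637, 0.0606, 0.3079]
tool_rot: [-179.8, 0.2, -14.7]
force: [0.0, -0.8, 6.5]
grip_width: 0.0007
```

Emit:
{"fn": "carry_out", "kwargs": {"plan": [{"grip": 1, "dp": [0, 0, 0.0008], "rotation": [0, 0, 0]}, {"grip": 1, "dp": [0, 0, 0.0008], "rotation": [0, 0, 0]}]}}

```text
time_s: 12.38
tool_pos: [0.5648, 0.0609, 0.308]
tool_rot: [-179.8, 0.0, -14.7]
force: [0.2, -0.2, 2.7]
grip_width: 0.0008
```

Emit:
{"fn": "carry_out", "kwargs": {"plan": [{"grip": 1, "dp": [0, 0, 0.0015], "rotation": [0, 0, 0]}, {"grip": 1, "dp": [0, 0, 0.0015], "rotation": [0, 0, 0]}]}}

```text
time_s: 12.55
tool_pos: [0.5664, 0.0611, 0.3078]
tool_rot: [-179.7, -0.3, -14.7]
force: [0.2, 0.4, 7.4]
grip_width: 0.0007
```

Emit:
{"fn": "carry_out", "kwargs": {"plan": [{"grip": 1, "dp": [-0.0005, 0, 0.0019], "rotation": [0, -0.2, 0]}, {"grip": 1, "dp": [-0.0005, 0, 0.0019], "rotation": [0, -0.2, 0]}, {"grip": 1, "dp": [-0.0005, 0, 0.0019], "rotation": [0, -0.2, 0]}]}}

```text
time_s: 12.8
tool_pos: [0.568, 0.0612, 0.3077]
tool_rot: [-179.6, -0.3, -14.7]
force: [-0.8, -0.8, 9.0]
grip_width: 0.0004
```

Emit:
{"fn": "carry_out", "kwargs": {"plan": [{"grip": 1, "dp": [-0.0015, 0, 0.0021], "rotation": [0, -0.2, 0]}, {"grip": 1, "dp": [-0.0015, 0, 0.0021], "rotation": [0, -0.2, 0]}, {"grip": 1, "dp": [-0.0015, 0, 0.0021], "rotation": [0, 0, 0]}, {"grip": 1, "dp": [-0.0015, 0, 0.0021], "rotation": [0, 0, 0]}]}}

```text
time_s: 13.13
tool_pos: [0.5675, 0.0612, 0.3077]
tool_rot: [-179.5, -1.0, -14.9]
force: [-0.6, -0.5, 9.4]
grip_width: 0.0004
```

Emit:
{"fn": "carry_out", "kwargs": {"plan": [{"grip": 1, "dp": [-0.0015, 0, 0.0021], "rotation": [0, 0, 0]}, {"grip": 1, "dp": [-0.0015, 0, 0.0021], "rotation": [0, 0, 0]}, {"grip": 1, "dp": [-0.0015, 0, 0.0021], "rotation": [0, 0, 0]}, {"grip": 1, "dp": [-0.0015, 0, 0.0021], "rotation": [0, 0, 0]}]}}

```text
time_s: 13.47
tool_pos: [0.5668, 0.0614, 0.3077]
tool_rot: [-179.5, -2.0, -15.0]
force: [-0.4, -0.9, 9.4]
grip_width: 0.0005
```

Emit:
{"fn": "carry_out", "kwargs": {"plan": [{"grip": 1, "dp": [-0.0005, 0, 0.0021], "rotation": [0, 0.2, 0]}, {"grip": 1, "dp": [-0.0005, 0, 0.0021], "rotation": [0, 0.2, 0]}, {"grip": 1, "dp": [-0.0005, 0, 0.0021], "rotation": [0, 0.2, 0]}]}}

```text
time_s: 13.72
tool_pos: [0.5687, 0.061, 0.3078]
tool_rot: [-179.5, -3.3, -15.1]
force: [-0.7, -0.7, 9.0]
grip_width: 0.0004
```

Emit:
{"fn": "carry_out", "kwargs": {"plan": [{"grip": 1, "dp": [0, 0, -0.004], "rotation": [0, 0, 0]}, {"grip": 1, "dp": [0, 0, -0.01], "rotation": [0, 0, 0]}, {"grip": 1, "dp": [0, 0, -0.02], "rotation": [0, 0, 0]}, {"grip": 1, "dp": [0, 0, -0.03], "rotation": [0, 0, 0]}, {"grip": 1, "dp": [0, 0, -0.03], "rotation": [0, 0, 0]}, {"grip": 1, "dp": [0, 0, -0.02], "rotation": [0, 0, 0]}, {"grip": 1, "dp": [0, 0, 0], "rotation": [0, 0, 0]}, {"grip": 1, "dp": [0, 0, 0], "rotation": [0, 0, 0]}]}}

```text
time_s: 14.38
tool_pos: [0.5595, 0.0614, 0.4263]
tool_rot: [-179.5, -2.9, -15.1]
force: [0.3, 0.6, -0.2]
grip_width: 0.0001
```

```bash
python3 - <<'E'
from h import *
import cv2
o=env.get_obs();print(o["tool_pos"],o["force"])
b=cv2.resize(env.read_camera("wrist")[:,:,::-1],(448,280));a=env.read_camera("scene")[80:270,270:410,::-1]
cv2.imwrite("pics/s4.png",np.hstack([cv2.resize(a,(352,478),interpolation=cv2.INTER_CUBIC),cv2.copyMakeBorder(b,0,198,0,0,0)]))
E
```

```text
[0.55945641 0.06142848 0.42633607] [ 0.28453897  0.64581179 -0.23665755]
```

View pics/s4.png

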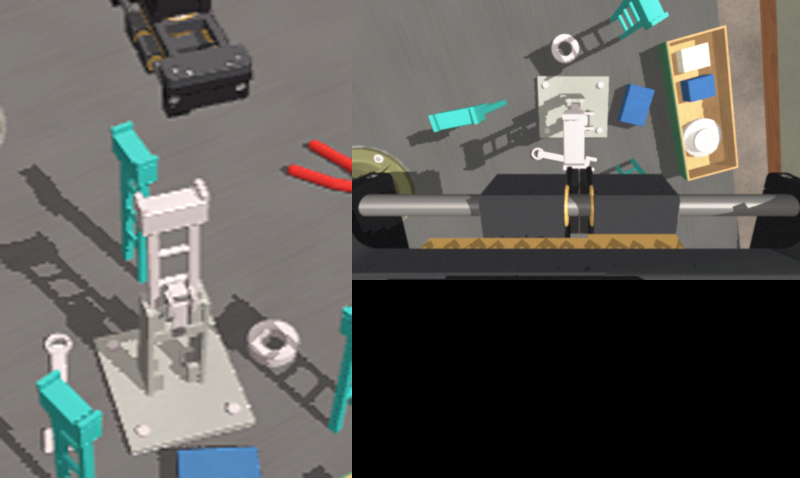

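The post stands raised and upright. Its top rung is at (173,255), the second rung sits on the pawl at about (178,285), and the gripper is well clear. The bystanders in view look unmoved.

```bash
python3 -c "
from cell import env
print(env.sign_off())"
```

```text
the job is handed in; nothing more can be done
None
```

The post is locked on its second rung, released and handed in at about 14.5 s of the 58 s allowed. No verdict is reported, so this rests on my own readings.

- **Raise:** I gripped the head across its x faces and lifted it about 113 mm. The picture at the top showed two rungs above the pawl.
- **Set down:** Lowering by feel, I met the pawl at a lift of about 83 mm, which puts the post's origin about 95 mm above the stand's. This is near the upper end of the possible range (limit 98.5 mm), so the bracket is clamped high. The largest reading, at the end of a move, was about 11 N on the pawl including the post's weight. Before I let go, the pawl carried nearly the whole weight of about 6.8 N.
- **Release:** The opened gripper read zero force, and the head was at the same height when I touched it again.
- **Proof push:** Closed fingers pressed down with 9.0–9.4 N for about 1.2 s, putting about 16 N on the pawl. The height stayed steady at 0.3077–0.3078 m.
- **Flaw:** During the push the fingertips slid up to about 4 mm off the head's middle in +x, and the tool tilted about 3°. They stayed on the head.
- **Last check:** The final picture shows the post upright with its second rung on the pawl, and the nearby bystanders where they were. The hammer, cup and bottle were not in that picture, and nothing was moved near them. The gripper was about 0.12 m above the head with no force on it.

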